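# Empty a sorting tray of clamp nuts through its slide gate

### The arm

A 6-joint arm with a two-finger parallel gripper is mounted at the origin on a cart in front of the work surface, level with it; the furniture and walls round the work are solid. World frame = base frame: x ahead of the robot, y to its left, z up, the work surface at z = 0. Lengths are in m, angles in rad, forces in N, time in s.
With the tool pointing down it reaches from about 0.3 to 0.775 m from the base axis. Payload 14.6 kg.
Tool frame: the origin (TCP) lies midway between the tips of the shut fingers; the grasp point (between the pads) lies 19 mm behind it; z points along the fingers, y is the line along which they close (so a half turn about z gives the same grasp; the last joint's range is limited). The gripper opens to 94 mm and grips with 3 to 60 N. Pads are 16 mm wide; open, the fingers measure 119 mm over their backs; the gripper's body (75 mm by 177 mm) begins 78 mm behind the grasp point.
Start: joints at [1.071, 0.3, 1.521, -0, 1.321, -0.067], TCP at [0.231, 0.499, 0.205] pointing down, gripper open.
Joint ranges: [-3.03, 3.03], [-0.79, 2.21], [0.23, 2.52], [-1.04, 4.18], [0, 3.07], [-2.55, 2.55]. Speed limits (rad/s): [2.22, 2.22, 2.57, 3.14, 3.14, 3.14].

### API

Orientations are given as a rotation vector (axis times angle).
In Python, from plant import monitor, cams, robot gives the robot as it stands. The module is installed in compiled form; this text tells all that it offers.
- The arm moves only by the tool send_rows, never from a script. Its argument "plan" is a list of rows, each a list of 7 numbers: the turn, a rotation vector about the tool's x, y, z in rad, then the shift along the tool's x, y, z in mm, then the gripper command: -1 is shut, 1 is fully open, values between are in proportion. In form: [[ax, ay, az, tx, ty, tz, fingers], ...]. A call has exactly 10 rows; each row is the pose to reach, as a shift and turn from the pose commanded when the call began, along the tool's axes at that moment; what a row does not reach only later rows make up. A row lasts 1/8 s, in which the tool goes at most 62.5 mm and 10.7 degrees, less where a joint would pass 70% of its speed; a pose out of reach is approached as far as the arm can. A call with a gripper value outside its range is refused whole. The fingers move at their own pace and stop on an object; "force" is the grip in N (left out, the last holds). Time passes only in rows, so rows that repeat a pose let the fingers close, or fill a call up. It gives the time, the measured TCP pose, the force, the opening and the grip force at its end, in the units of the state.
- monitor.get_state(): the state, without advancing time (a new reading comes with each control period).
- cams.read_camera(name): name is "side" or "top" or "wrist"; returns the picture (420x560x3 uint8, red, green, blue); there is no depth.
- cams.calibration(name): a dict with "K" (3x3 intrinsics, pixels), "eye" and "attitude" of the camera in the world. Camera axes: x right, y down, z forward; pixel columns grow to the right and rows downward; lengths in m; the calibration is good to about 2 mm. A picture is of the moment at which its call begins: read the wrist's pose just before it. calibration takes no time and is no camera call; for the wrist camera it gives the pose at the moment of the call.
- robot.finish_job(): hands the job in; it is judged then, once.
The state is a dict: "t": time; "q": joint angles; "joint_vel": joint speeds; "joint_torque": joint torques, N m; "position": TCP position; "eef_rot": TCP orientation; "wrist_force": force on the tool from outside, world axes, zero at the start; "ft_torque": the same for the moment, N m; "grip_width": opening from 0.0 (shut) to 1.0 (fully open); "grip_force": force on a finger pad.
Only numpy, scipy, OpenCV 4.12 (cv2) and the standard library are available. Lean on these libraries where they do the work, as an engineer would, in place of code of your own. Each camera call takes 0.05 s, during which the arm holds its last target. There are 200 camera calls.

### The job

Empty the nuts out of the sorting tray into the parts bin under its mouth: with the fingertips push the gate's tab to slide the gate fully open, sweep all four nuts across the deck and out through the mouth so that they drop into the bin, then push the gate fully shut again. Only push, never lift a nut over the tray's walls, and leave the hex key that lies at the back of the tray, the bin and the other things on the bench where they are.

Things in the scene. Friction and masses are not known exactly. Their poses are not given: they have to be found in the camera images.
- tray: blue sheet-metal sorting tray on its own stand, fixed, 170 mm (x) by 250 mm (y). Origin on the bench under its middle, z up; +y is its discharge end (to the robot's left) and +x points away from the robot, within 18 degrees. Blue deck 70 mm above the bench; walls 24 mm high, 2.5 mm thick: back wall at y = -139, sides at x = -84 and +84 from y = -139 to 20 mm
- throat (a point): middle of the throat at deck height: tray x = 0, y = 85, z = 70 mm. From tray y = 20 mm two slanting walls run in like a funnel to this throat, which is 80 mm wide (x = -40 to +40 mm) and runs from y = 85 to 100 mm; the gate stands across it at y = 102 to 105 mm
- mouth (a point): middle of the edge of the deck's lip, just outside the gate, at deck height: tray x = 0, y = 110, z = 70 mm. The lip overhangs the bin: a nut pushed past it drops 65 mm to the bin's floor
- gate (a joint): slide gate, an aluminium plate 96 mm wide, 24 mm high. Slides along the tray's +x (away from the robot) to open: 0 = fully shut (at its stop), 0.09 m = fully open (throat clear; end stop). May start up to 9 mm ajar, too little for a nut to pass. About 1.5 N of friction, some damping; stays where it is left
- gate_tab (a point): in the gate's upright push tab, 45 mm above the deck (115 mm above the bench), tray x = 47 mm (shut) to 137 mm (open), y = 110. Black cap: 8 mm thick along tray x, 27 mm along y, 37 to 57 mm above the deck; bare tab below it 4 mm thick. Free room on both sides of it, above the gate plate's and walls' tops (25 mm above the deck)
- bin: loose grey plastic parts bin on the bench, open on top, 115 mm (x) by 110 mm (y), 48 mm high, walls 3 mm, pushed in under the tray's lip so that about 75 mm of it lies beyond the lip. Origin: centre of its underside; axes as the tray's. To be left where it is
- nut0: plain bright steel hexagon nut, 19 mm across flats (22 mm across corners), 10 mm high, hole 10 mm, 17 g, lying flat on the tray's deck; origin: centre of its underside, z along its hole
- nut1: plain bright steel hexagon nut, 19 mm across flats (22 mm across corners), 10 mm high, hole 10 mm, 17 g, lying flat on the tray's deck; origin: centre of its underside, z along its hole
- nut2: plain bright steel hexagon nut, 19 mm across flats (22 mm across corners), 10 mm high, hole 10 mm, 17 g, lying flat on the tray's deck; origin: centre of its underside, z along its hole
- nut3: plain bright steel hexagon nut, 19 mm across flats (22 mm across corners), 10 mm high, hole 10 mm, 17 g, lying flat on the tray's deck; origin: centre of its underside, z along its hole
- hex_key: bare steel hex key, 95 by 36 mm, 8 mm thick, lying on the deck with its long arm along the tray's back wall, some 90 to 135 mm behind the tray's middle (tray y = -90 to -135 mm); origin: middle of its outline, underside. To be left alone
- driver_a: screwdriver with a yellow handle, 215 mm long, 26 mm thick, lying on the bench behind the tray's back wall (tray -y side); origin at the middle of its length, underside. To be left alone
- spanner_13: steel spanner, 155 mm long, 10 mm thick, lying on the bench on the robot's side of the bin; origin at its middle, underside. To be left alone
- marker_a: marker pen, 135 mm long, 17 mm thick, lying on the bench on the far side of the bin; origin at its middle, underside. To be left alone
- side_cutters: side cutters with red handles, 152 by 48 by 13 mm, lying on the bench beyond the bin (to the robot's left); origin at the middle, underside. To be left alone
- xlr0: cable connector, 19 mm thick, 68 mm high, standing upright on the bench on the far side of the tray; origin at its underside. To be left alone

How it is judged:
By the outcome, as a careful person would: the job done as asked, in the order asked, and still so for the second after the job is handed in, with the robot touching nothing.
It also fails if it takes over 64 s, if anything falls off the work surface, if the arm or the gripper's body presses on something with over 40 N, if the wrist force passes 120 N, or if a joint passes its speed limit or range.

## Working session

There is one attempt and no reset: what is moved stays moved. The work goes in short steps, Python scripts to look and compute and a tool call to move; the robot and the scene stay as the last step left them, time stands still between calls to the robot, and variables do not carry over. Pictures are saved under pics/ and viewed, at most 10 in all, crops included, and the job is handed in when it is done.

Besides the shell and the picture viewer there is one more tool, called after "Emit:" by a JSON object that holds its "api" and its "payload". send_rows: Moves the arm, as the interface text tells. Its arguments: {"type":"object","properties":{"plan":{"type":"array"},"force":{"type":"number"}},"required":["plan"]}

```bash
mkdir -p pics; python3 - <<'E'
from plant import monitor,cams,robot
import cv2,json
s=monitor.get_state();print(s)
for n in ("top","side"):
    im=cams.read_camera(n);cv2.imwrite(f"pics/{n}0.png",im[:,:,::-1]);print(n,cams.calibration(n))
E
```

```text
{'t': 0.0, 'q': array([ 1.07139359e+00,  3.00477079e-01,  1.52161227e+00,  1.27707699e-06,
        1.32068996e+00, -6.65949641e-02]), 'joint_vel': array([-7.22605335e-04, -7.16479049e-04,  9.04736866e-05,  6.70648982e-04,
       -1.66220877e-03,  6.81482148e-05]), 'joint_torque': array([-3.03390516e-03, -5.31799901e+01, -3.52734876e+01,  7.07216584e-02,
        2.44917726e-02, -1.08624711e-04]), 'position': array([0.23055023, 0.49904474, 0.20486986]), 'eef_rot': array([-6.74487913e-01, -3.06799249e+00,  1.78911947e-03]), 'wrist_force': array([ 0.11575742,  0.68973624, -0.63890223]), 'ft_torque': array([-0.01314149, -0.00341175, -0.0262111 ]), 'grip_force': 0.0, 'grip_width': 1.0024765876104342}
top {'K': array([[499.14416272,   0.        , 282.12622854],
       [  0.        , 499.14416272, 214.32531945],
       [  0.        ,   0.        ,   1.        ]]), 'eye': array([0.3865844 , 0.01859204, 1.0896626 ]), 'attitude': array([-2.16330032,  2.11070292, -0.16550113])}
side {'K': array([[489.76704823,   0.        , 281.06239924],
       [  0.        , 489.76704823, 206.98952836],
       [  0.        ,   0.        ,   1.        ]]), 'eye': array([0.41256788, 0.90635349, 0.75378696]), 'attitude': array([-0.20629099,  2.74409903, -1.37860619])}
```

View pics/top0.png

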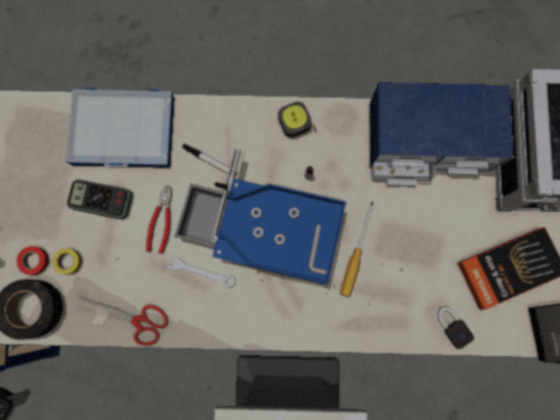

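View pics/side0.png

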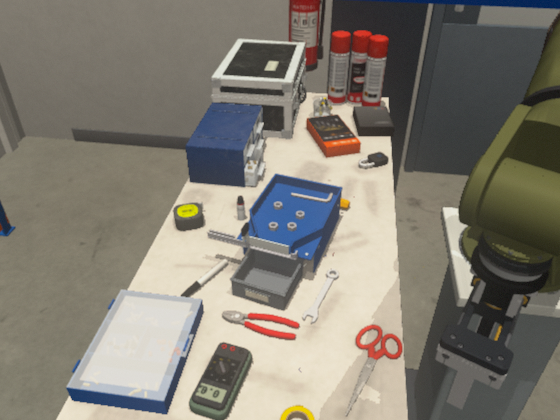

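The top view shows the tray around (280,230) with nuts at about (256,212), (294,212), (258,232) and (280,239). The hex key is at (318,250), and the mouth points left to the bin at (203,214). Next I'll enlarge this area.

```bash
python3 - <<'E'
import cv2
im=cv2.imread("pics/top0.png")[140:300,165:365]
cv2.imwrite("pics/c1.png",cv2.resize(im,(750,600),interpolation=cv2.INTER_CUBIC))
im=cv2.imread("pics/side0.png")[165:315,195:355]
cv2.imwrite("pics/c2.png",cv2.resize(im,(640,600),interpolation=cv2.INTER_CUBIC))
E
```

```text
(no output)
```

View pics/c1.png

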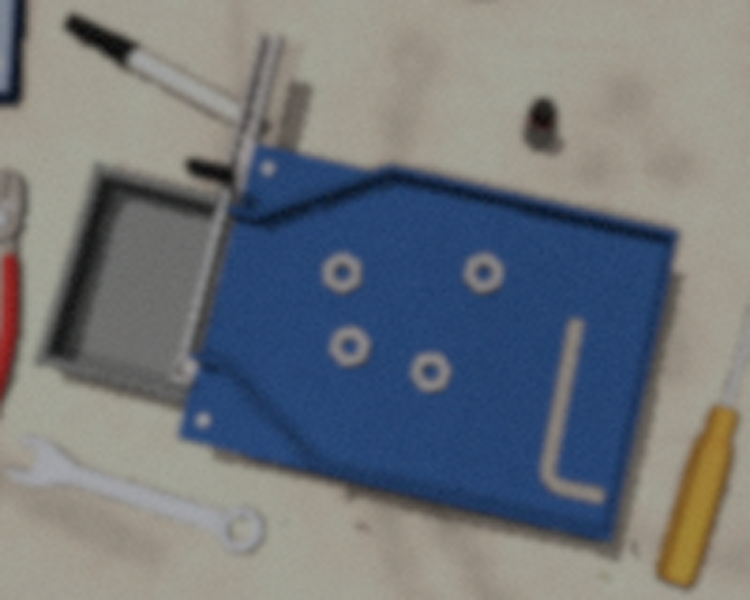

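View pics/c2.png

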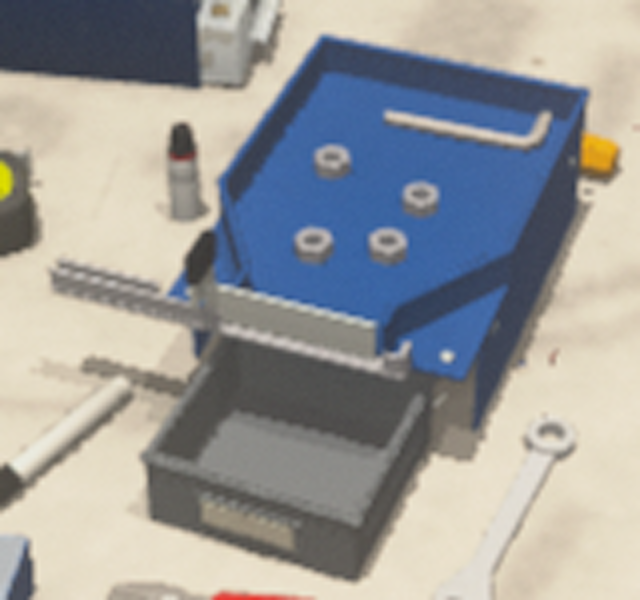

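```bash
cat > h.py <<'E'
import numpy as np
from plant import monitor,cams,robot
from scipy.spatial.transform import Rotation as R
from scipy.optimize import least_squares
def proj(n,P):
    c=cams.calibration(n);p=R.from_rotvec(c["attitude"]).inv().apply(np.atleast_2d(P)-c["eye"])
    u=p@c["K"].T;return u[:,:2]/u[:,2:]
def unproj(n,uv,z):
    c=cams.calibration(n);uv=np.atleast_2d(uv)
    d=R.from_rotvec(c["attitude"]).apply(np.c_[uv,np.ones(len(uv))]@np.linalg.inv(c["K"]).T)
    return c["eye"]+d*((z-c["eye"][2])/d[:,2])[:,None]
def t2w(T,P):
    P=np.atleast_2d(P)/1000.;return R.from_euler('z',T[2]).apply(P)+[T[0],T[1],0]
def w2t(T,P): return R.from_euler('z',-T[2]).apply(np.atleast_2d(P)-[T[0],T[1],0])*1000
E
python3 - <<'E'
from h import *
np.set_printoptions(precision=4,suppress=True)
a=lambda L:np.array(L)/3.75+[165,140]
b=lambda L:np.array(L)/4+[195,165]
M=np.array([[84,-139,94],[-84,-139,94],[84,20,94],[-84,20,94]])
t=a([[678,232],[612,542],[393,170],[318,462]]);s=b([[322,38],[588,92],[222,185],[515,248]])
f=lambda T:np.r_[(proj("top",t2w(T,M))-t).ravel(),(proj("side",t2w(T,M))-s).ravel()]
r=least_squares(f,[.4,.05,0]);T=r.x;print(T,np.degrees(T[2]));print(r.fun.reshape(-1,2))
for h,n in((lambda T:f(T)[:8],"top"),(lambda T:f(T)[8:],"side")): print(n,least_squares(h,T).x)
np.save("T.npy",T)
print("nuts top",w2t(T,unproj("top",a([[342,273],[484,273],[350,347],[431,372]]),.08)))
print("nuts side",w2t(T,unproj("side",b([[314,241],[332,158],[388,242],[421,196]]),.08)))
print("key",w2t(T,unproj("top",a([[575,322],[548,480],[602,497]]),.078)))
print("cap top",w2t(T,unproj("top",a([[190,166],[210,168],[232,172]]),.127)),"cap side",w2t(T,unproj("side",b([[203,235]]),.127)))
print("deckfront",w2t(T,unproj("top",a([[183,437],[262,150]]),.07)))
print("marker cutters spanner",w2t(T,unproj("top",a([[265,130],[70,20],[265,525],[15,440]]),.01)))
print("bin corners",w2t(T,unproj("top",a([[100,167],[42,358]]),.048)))
print("start",w2t(T,monitor.get_state()["position"][None]))
print("attach wrist",R.from_rotvec(monitor.get_state()["eef_rot"]).as_matrix())
E
```

```text
[ 0.5203  0.0495 -0.2075] -11.886325243361519
[[-0.1192  0.212 ]
 [-0.4282 -1.0648]
 [-0.36   -0.8747]
 [-0.1358  1.6947]
 [ 0.6439 -0.4115]
 [-0.0112 -0.3965]
 [ 0.3212 -1.0093]
 [-0.6945 -0.0923]]
top [ 0.5206  0.0489 -0.2133]
side [ 0.5195  0.0516 -0.196 ]
nuts top [[ 22.9512  33.6065  80.    ]
 [ 40.7888 -41.9258  80.    ]
 [-15.602   19.681   80.    ]
 [-18.7598 -26.2834  80.    ]]
nuts side [[ 23.6384  35.8529  80.    ]
 [ 41.5075 -39.44    80.    ]
 [-14.6424  22.3827  80.    ]
 [-18.3576 -23.2899  80.    ]]
key [[  26.1536  -96.3113   78.    ]
 [ -60.8791 -100.959    78.    ]
 [ -63.0739 -131.2001   78.    ]]
cap top [[ 53.0983 120.7516 127.    ]
 [ 54.4738 110.2424 127.    ]
 [ 55.0489  98.4479 127.    ]] cap side [[ 57.2847 105.7352 127.    ]]
deckfront [[-83.3547  97.2293  70.    ]
 [ 81.6802  94.5076  70.    ]]
marker cutters spanner [[ 105.9693  104.7074   10.    ]
 [ 144.5828  234.6131   10.    ]
 [-118.8532   48.042    10.    ]
 [-104.888   200.1881   10.    ]]
bin corners [[ 55.3347 185.1292  48.    ]
 [-57.8354 188.5399  48.    ]]
start [[-376.0983  380.2424  204.9451]]
attach wrist [[-0.9078  0.4194 -0.0005]
 [ 0.4194  0.9078 -0.0009]
 [ 0.     -0.001  -1.    ]]
```

```bash
cat >> h.py <<'E'
def where():
    T=np.load("T.npy");s=monitor.get_state();X=R.from_euler('z',T[2]).inv()*R.from_rotvec(s["eef_rot"])
    D=R.from_matrix(np.array([[0,1,0],[1,0,0],[0,0,-1.]]))
    print("t",round(s["t"],2),"tray pos",w2t(T,s["position"][None])[0].round(1),"turn needed (tool)",(X.inv()*D).as_rotvec().round(4),"F tray",R.from_euler('z',-T[2]).apply(s["wrist_force"]).round(1),"grip",round(s["grip_width"],3))
    return T,s
E
python3 - <<'E'
from h import *
T,s=where()
g=t2w(T,[10,110,200])[0]
print(g,R.from_rotvec(s["eef_rot"]).inv().apply(g-s["position"])*1000)
E
```

```text
t 0.1 tray pos [-376.1  380.2  204.9] turn needed (tool) [-9.0000e-04  6.0000e-04  1.3455e+00] F tray [ 0.7  0.1 -0.3] grip 1.0
[0.55272738 0.15511071 0.2       ] [-436.7152297  -177.14696884    5.10668998]
```

Emit:
{"api": "send_rows", "payload": {"plan": [[0,0,0.17,-49,-20,0.5,-1],[0,0,0.34,-98,-40,1,-1],[0,0,0.51,-147,-60,2,-1],[0,0,0.68,-196,-80,2,-1],[0,0,0.85,-245,-99,3,-1],[0,0,1.02,-294,-119,3,-1],[0,0,1.19,-343,-139,4,-1],[0,0,1.345,-392,-159,5,-1],[0,0,1.345,-437,-177,5,-1],[0,0,1.345,-437,-177,5,-1]]}}

```text
t: 1.35
position: [0.5543, 0.153, 0.1996]
eef_rot: [-2.442, -1.976, 0.002]
wrist_force: [0.1, -0.5, 0.2]
grip_width: 0.008
grip_force: 0.0
```

```bash
python3 -c "
from h import *;where()"
```

```text
t 1.35 tray pos [ 12.  108.2 199.6] turn needed (tool) [-0.001   0.0007 -0.003 ] F tray [ 0.2 -0.5  0.2] grip 0.008
```

Emit:
{"api": "send_rows", "payload": {"plan": [[0,0,0,0,0,40,-1],[0,0,0,0,0,75,-1],[0,0,0,0,0,93,-1],[0,0,0,0,0,93,-1],[0,0,0,0,8,93,-1],[0,0,0,0,16,93,-1],[0,0,0,0,24,93,-1],[0,0,0,0,34,93,-1],[0,0,0,0,44,93,-1],[0,0,0,0,54,93,-1]]}}

```text
t: 2.6
position: [0.6066, 0.1441, 0.1074]
eef_rot: [-2.439, -1.98, 0.0]
wrist_force: [-1.7, 0.8, 1.4]
grip_width: 0.004
grip_force: 0.9
```

```bash
python3 -c "
from h import *;where()"
```

```text
t 2.6 tray pos [ 65.  110.3 107.4] turn needed (tool) [-0.0002  0.      0.0004] F tray [-1.8  0.4  1.4] grip 0.004
```

Emit:
{"api": "send_rows", "payload": {"plan": [[0,0,0,0,9,0,-1],[0,0,0,0,18,0,-1],[0,0,0,0,27,0,-1],[0,0,0,0,36,0,-1],[0,0,0,0,44,0,-1],[0,0,0,0,50,0,-1],[0,0,0,0,53,0,-1],[0,0,0,0,55,0,-1],[0,0,0,0,56,0,-1],[0,0,0,0,57,0,-1]]}}

```text
t: 3.85
position: [0.6617, 0.1325, 0.1074]
eef_rot: [-2.439, -1.98, 0.0]
wrist_force: [-3.3, -0.7, 0.4]
grip_width: 0.006
grip_force: 0.8
```

```bash
python3 -c "
from h import *;where()"
```

```text
t 3.85 tray pos [121.3 110.3 107.4] turn needed (tool) [-0.0002  0.0001  0.0005] F tray [-3.1 -1.4  0.4] grip 0.006
```

Not firmly on the stop yet. I'll keep going in small steps.

Emit:
{"api": "send_rows", "payload": {"plan": [[0,0,0,0,0.5,0,-1],[0,0,0,0,1,0,-1],[0,0,0,0,1.5,0,-1],[0,0,0,0,2,0,-1],[0,0,0,0,2.5,0,-1],[0,0,0,0,3,0,-1],[0,0,0,0,3,0,-1],[0,0,0,0,3,0,-1],[0,0,0,0,3,0,-1],[0,0,0,0,3,0,-1]]}}

```text
t: 5.1
position: [0.6629, 0.1323, 0.1072]
eef_rot: [-2.436, -1.979, 0.006]
wrist_force: [-17.9, 0.4, 5.6]
grip_width: 0.004
grip_force: 8.5
```

```bash
python3 -c "
from h import *;where()"
```

```text
t 5.1 tray pos [122.5 110.4 107.2] turn needed (tool) [-0.0048  0.001   0.0009] F tray [-17.6  -3.3   5.6] grip 0.004
```

Emit:
{"api": "send_rows", "payload": {"plan": [[0,0,0,0,-14,0,-1],[0,0,0,0,-25,-25,-1],[0,0,0,-30,-52,-25,-0.68],[0,0,0,-65,-78,-25,-0.68],[0,0,0,-100,-105,-25,-0.68],[0,0,0,-135,-128,-25,-0.68],[0,0,0,-162,-142,-25,-0.68],[0,0,0,-162,-142,-15,-0.68],[0,0,0,-162,-142,0,-0.68],[0,0,0,-162,-142,10,-0.68]]}}

```text
t: 6.35
position: [0.4925, 0.0032, 0.0959]
eef_rot: [-2.438, -1.98, 0.001]
wrist_force: [-0.1, 0.3, 0.1]
grip_width: 0.158
grip_force: 0.0
```

```bash
python3 - <<'E'
from h import *
import cv2
T,s=where()
a=cams.read_camera("top")[140:300,165:365]
b=cams.read_camera("side")[165:325,195:395]
cv2.imwrite("pics/o1.png",cv2.resize(np.hstack([a,b]),(800,320),interpolation=cv2.INTER_CUBIC)[:,:,::-1])
E
```

```text
t 6.35 tray pos [-17.6 -51.1  95.9] turn needed (tool) [-0.0012  0.0001  0.0012] F tray [-0.1  0.3  0.1] grip 0.158
```

View pics/o1.png

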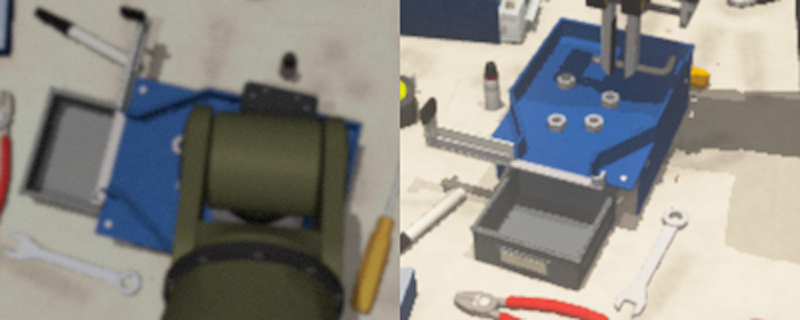

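Gate's fully open, and the fingers sit between nut D and the key. Now I'll descend and sweep the near pair.

Emit:
{"api": "send_rows", "payload": {"plan": [[0,0,0,0,0,14,-0.68],[0,0,0,0,0,22,-0.68],[0,0,0,0,0,22,-0.68],[0,0,0,8,0,22,-0.68],[0,0,0,17,0,22,-0.68],[0,0,0,26,0,22,-0.68],[0,0,0,35,0,22,-0.68],[0,0,0,44,0,22,-0.68],[0,0,0,53,0.5,22,-0.68],[0,0,0,62,1,22,-0.68]]}}

```text
t: 7.7
position: [0.5064, 0.0636, 0.0755]
eef_rot: [2.439, 1.98, 0.0]
wrist_force: [-0.5, -0.4, 0.5]
grip_width: 0.16
grip_force: 0.3
```

```bash
python3 - <<'E'
from h import *
import cv2
T,s=where()
b=cams.read_camera("side")[165:325,195:395]
cv2.imwrite("pics/o2.png",cv2.resize(b,(600,480),interpolation=cv2.INTER_CUBIC)[:,:,::-1])
E
```

```text
t 7.7 tray pos [-16.5  10.9  75.5] turn needed (tool) [0.0001 0.     0.0005] F tray [-0.4 -0.5  0.5] grip 0.16
```

View pics/o2.png

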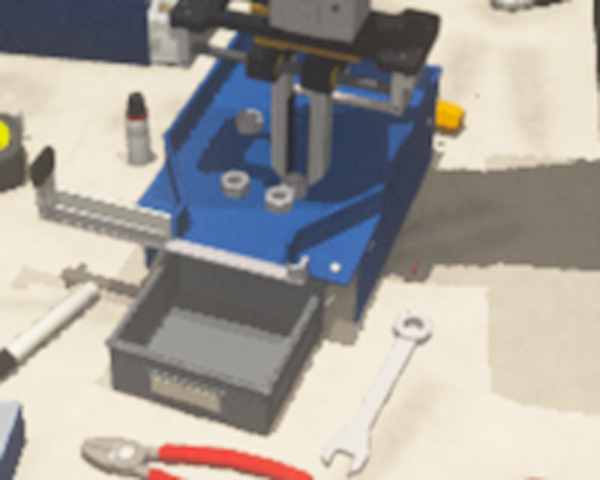

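D is cradled in the prongs at about (295,183) and C is just ahead at (280,197). I'll continue, veering toward the throat's middle.

Emit:
{"api": "send_rows", "payload": {"plan": [[0,0,0,8,1.5,0,-0.68],[0,0,0,16,3,0,-0.68],[0,0,0,24,4.5,0,-0.68],[0,0,0,32,6,0,-0.68],[0,0,0,40,7.5,0,-0.68],[0,0,0,48,9,0,-0.68],[0,0,0,56,10,0,-0.68],[0,0,0,64,11,0,-0.68],[0,0,0,72,12,0,-0.68],[0,0,0,80,12,0,-0.68]]}}

```text
t: 9.0
position: [0.5345, 0.1394, 0.0754]
eef_rot: [-2.439, -1.98, 0.0]
wrist_force: [-0.7, -0.2, 0.6]
grip_width: 0.16
grip_force: 0.2
```

```bash
python3 - <<'E'
from h import *
import cv2
T,s=where()
b=cams.read_camera("side")[165:325,195:395]
cv2.imwrite("pics/o3.png",cv2.resize(b,(600,480),interpolation=cv2.INTER_CUBIC)[:,:,::-1])
E
```

```text
t 9.0 tray pos [-4.6 90.8 75.4] turn needed (tool) [-0.     -0.      0.0005] F tray [-0.6 -0.3  0.6] grip 0.16
```

View pics/o3.png

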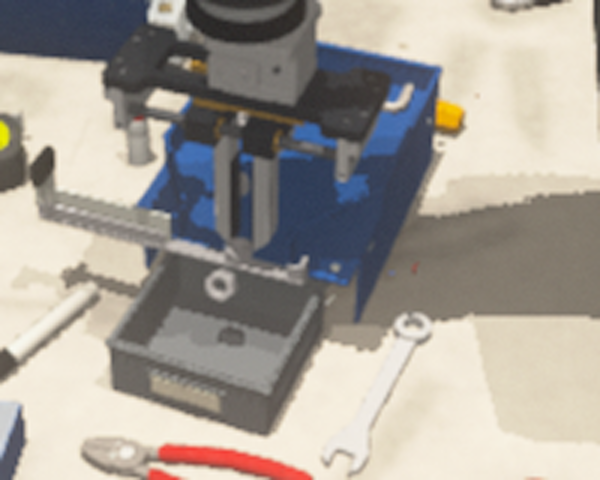

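C is falling into the bin at (220,285) and D is at the lip (240,250). I'll push D off.

Emit:
{"api": "send_rows", "payload": {"plan": [[0,0,0,6,0,0,-0.68],[0,0,0,12,0,0,-0.68],[0,0,0,18,0,0,-0.68],[0,0,0,24,0,0,-0.68],[0,0,0,28,0,0,-0.68],[0,0,0,28,0,0,-0.68],[0,0,0,28,0,0,-0.68],[0,0,0,28,0,-12,-0.68],[0,0,0,28,0,-35,-0.68],[0,0,0,15,0,-50,-0.68]]}}

```text
t: 10.3
position: [0.5377, 0.1534, 0.1272]
eef_rot: [2.438, 1.981, 0.002]
wrist_force: [-0.6, 1.1, -0.1]
grip_width: 0.158
grip_force: 0.0
```

```bash
python3 - <<'E'
from h import *
import cv2
T,s=where()
b=cams.read_camera("side")[165:325,195:395]
cv2.imwrite("pics/o4.png",cv2.resize(b,(600,480),interpolation=cv2.INTER_CUBIC)[:,:,::-1])
E
```

```text
t 10.3 tray pos [ -4.3 105.3 127.2] turn needed (tool) [ 0.0015 -0.0006  0.0013] F tray [-0.8  0.9 -0.1] grip 0.158
```

View pics/o4.png

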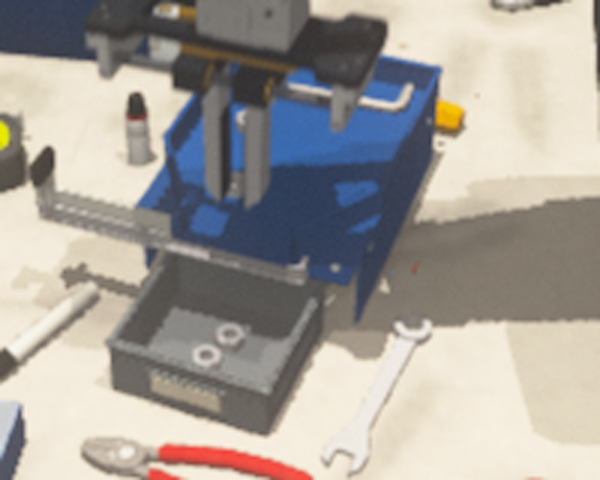

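Both near nuts are in the bin, at (205,355) and (230,335), and A and B are undisturbed. Moving behind B.

Emit:
{"api": "send_rows", "payload": {"plan": [[0,0,0,-35,10,0,-0.68],[0,0,0,-75,20,0,-0.68],[0,0,0,-115,30,0,-0.68],[0,0,0,-150,40,0,-0.68],[0,0,0,-173,45,0,-0.68],[0,0,0,-173,45,0,-0.68],[0,0,0,-173,45,20,-0.68],[0,0,0,-173,45,40,-0.68],[0,0,0,-173,45,52,-0.68],[0,0,0,-173,45,52,-0.68]]}}

```text
t: 11.6
position: [0.5456, -0.0246, 0.073]
eef_rot: [-2.438, -1.98, 0.001]
wrist_force: [-0.5, -0.1, -0.1]
grip_width: 0.162
grip_force: 0.0
```

```bash
python3 -c "
from h import *;where()"
```

```text
t 11.6 tray pos [ 40.  -67.4  73. ] turn needed (tool) [-0.0012  0.0001  0.0008] F tray [-0.4 -0.2 -0.1] grip 0.162
```

Emit:
{"api": "send_rows", "payload": {"plan": [[0,0,0,6,0,0,-0.68],[0,0,0,12,0,0,-0.68],[0,0,0,18,-1.5,0,-0.68],[0,0,0,25,-3.5,0,-0.68],[0,0,0,32,-6,0,-0.68],[0,0,0,39,-8,0,-0.68],[0,0,0,46,-10,0,-0.68],[0,0,0,53,-12,0,-0.68],[0,0,0,60,-14,0,-0.68],[0,0,0,66,-15.5,0,-0.68]]}}

```text
t: 12.85
position: [0.5443, 0.0432, 0.0734]
eef_rot: [-2.439, -1.98, 0.0]
wrist_force: [-0.5, -0.9, -0.1]
grip_width: 0.162
grip_force: 0.2
```

```bash
python3 - <<'E'
from h import *
import cv2
T,s=where()
b=cams.read_camera("side")[165:325,195:395]
cv2.imwrite("pics/o5.png",cv2.resize(b,(600,480),interpolation=cv2.INTER_CUBIC)[:,:,::-1])
E
```

```text
t 12.85 tray pos [24.8 -1.3 73.4] turn needed (tool) [-0.      0.      0.0005] F tray [-0.3 -1.  -0.1] grip 0.162
```

View pics/o5.png

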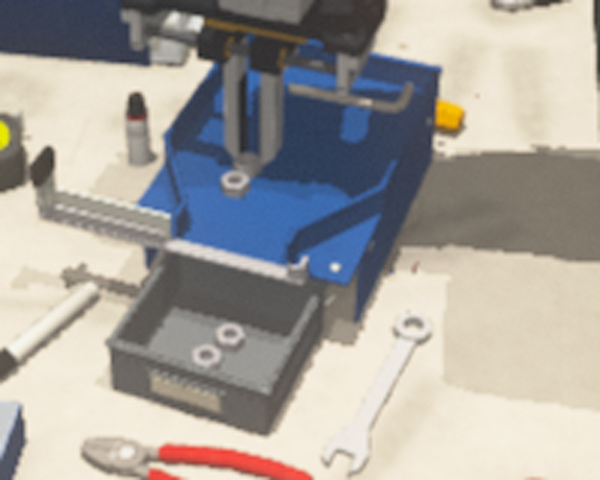

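B is cradled at (247,163) with A right ahead at (235,183). Continuing.

Emit:
{"api": "send_rows", "payload": {"plan": [[0,0,0,8,-1,0,-0.68],[0,0,0,16,-2,0,-0.68],[0,0,0,24,-4,0,-0.68],[0,0,0,32,-6,0,-0.68],[0,0,0,40,-8,0,-0.68],[0,0,0,48,-10,0,-0.68],[0,0,0,56,-11,0,-0.68],[0,0,0,64,-12,0,-0.68],[0,0,0,72,-13,0,-0.68],[0,0,0,80,-14,0,-0.68]]}}

```text
t: 14.15
position: [0.5471, 0.1244, 0.0734]
eef_rot: [-2.439, -1.98, 0.0]
wrist_force: [-0.5, 0.1, 0.4]
grip_width: 0.157
grip_force: 0.2
```

Emit:
{"api": "send_rows", "payload": {"plan": [[0,0,0,7,0,0,-0.68],[0,0,0,14,0,0,-0.68],[0,0,0,21,0,0,-0.68],[0,0,0,28,0,0,-0.68],[0,0,0,35,0,0,-0.68],[0,0,0,40,0,0,-0.68],[0,0,0,40,0,0,-0.68],[0,0,0,40,0,0,-0.68],[0,0,0,40,0,-15,-0.68],[0,0,0,40,0,-40,-0.68]]}}

```text
t: 15.4
position: [0.5551, 0.1628, 0.1143]
eef_rot: [-2.439, -1.98, 0.001]
wrist_force: [1.1, 0.3, -0.0]
grip_width: 0.16
grip_force: 0.0
```

```bash
python3 - <<'E'
from h import *
import cv2
T,s=where()
b=cams.read_camera("side")[165:325,195:395]
a=cams.read_camera("top")[140:300,165:365]
cv2.imwrite("pics/o6.png",cv2.resize(np.hstack([a,b]),(800,320),interpolation=cv2.INTER_CUBIC)[:,:,::-1])
# count bright nut blobs in the bin area of side view, relative to empty bin picture
g0=cv2.cvtColor(cv2.imread("pics/side0.png"),cv2.COLOR_BGR2GRAY)[165:325,195:395]
g=cv2.cvtColor(b,cv2.COLOR_RGB2GRAY);d=cv2.subtract(g,g0)[90:150,30:110]
n,_,st,ce=cv2.connectedComponentsWithStats((d>40).astype(np.uint8))
print([(st[i,4],(ce[i]+[30,90]).round()) for i in range(1,n) if st[i,4]>8])
E
```

```text
t 15.4 tray pos [ 10.7 118.  114.3] turn needed (tool) [-0.0008  0.0004  0.0002] F tray [ 1.   0.5 -0. ] grip 0.16
[(np.int32(39), array([ 65., 117.]))]
```

Emit:
{"api": "send_rows", "payload": {"plan": [[0,0,0,0,0,-25,-1],[0,0,0,0,0,-50,-1],[0,0,0,-2,30,-50,-1],[0,0,0,-4,70,-50,-1],[0,0,0,-6,110,-50,-1],[0,0,0,-8,145,-50,-1],[0,0,0,-8,164,-50,-1],[0,0,0,-8,164,-50,-1],[0,0,0,-8,164,-50,-1],[0,0,0,-8,164,-50,-1]]}}

```text
t: 16.75
position: [0.7136, 0.1219, 0.1639]
eef_rot: [2.438, 1.981, 0.0]
wrist_force: [1.1, -0.2, 1.0]
grip_width: 0.009
grip_force: 0.0
```

```bash
python3 - <<'E'
from h import *
import cv2
T,s=where()
a=cams.read_camera("side");cv2.imwrite("pics/side7.png",a[:,:,::-1])
b=a[165:325,195:395]
cv2.imwrite("pics/o7.png",cv2.resize(b,(750,600),interpolation=cv2.INTER_CUBIC)[:,:,::-1])
E
```

```text
t 16.75 tray pos [174.3 110.6 163.9] turn needed (tool) [ 0.0003 -0.0001  0.0009] F tray [1.1 0.  1. ] grip 0.009
```

View pics/o7.png

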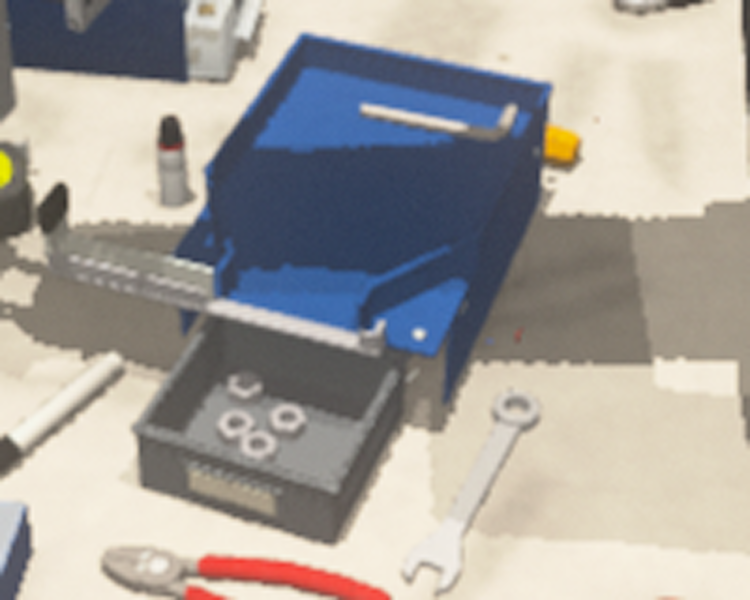

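All four nuts are in the bin, around (260,415), and the key hasn't moved. Closing the gate.

Emit:
{"api": "send_rows", "payload": {"plan": [[0,0,0,0,0,25,-1],[0,0,0,0,0,50,-1],[0,0,0,0,0,57,-1],[0,0,0,0,0,57,-1],[0,0,0,0,-7,57,-1],[0,0,0,0,-14,57,-1],[0,0,0,0,-20,57,-1],[0,0,0,0,-28,57,-1],[0,0,0,0,-37,57,-1],[0,0,0,0,-46,57,-1]]}}

```text
t: 18.05
position: [0.6686, 0.1311, 0.1066]
eef_rot: [2.439, 1.98, 0.001]
wrist_force: [1.7, -0.8, 1.6]
grip_width: 0.007
grip_force: 0.9
```

Emit:
{"api": "send_rows", "payload": {"plan": [[0,0,0,0,-9,0,-1],[0,0,0,0,-18,0,-1],[0,0,0,0,-27,0,-1],[0,0,0,0,-36,0,-1],[0,0,0,0,-44,0,-1],[0,0,0,0,-50,0,-1],[0,0,0,0,-55,0,-1],[0,0,0,0,-58,0,-1],[0,0,0,0,-60,0,-1],[0,0,0,0,-60,0,-1]]}}

```text
t: 19.3
position: [0.6101, 0.1432, 0.1063]
eef_rot: [-2.439, -1.98, 0.001]
wrist_force: [-0.0, 0.3, -0.0]
grip_width: 0.001
grip_force: 0.0
```

```bash
python3 -c "
from h import *;where()"
```

```text
t 19.3 tray pos [ 68.6 110.2 106.3] turn needed (tool) [-0.0007  0.0003  0.0005] F tray [-0.1  0.2 -0. ] grip 0.001
```

Emit:
{"api": "send_rows", "payload": {"plan": [[0,0,0,0,-1,0,-1],[0,0,0,0,-2,0,-1],[0,0,0,0,-3,0,-1],[0,0,0,0,-3.5,0,-1],[0,0,0,0,-4,0,-1],[0,0,0,0,-4.5,0,-1],[0,0,0,0,-5,0,-1],[0,0,0,0,-5,0,-1],[0,0,0,0,-5,0,-1],[0,0,0,0,-5,0,-1]]}}

```text
t: 20.55
position: [0.6063, 0.1441, 0.1065]
eef_rot: [2.438, 1.979, 0.002]
wrist_force: [8.4, -2.5, -4.5]
grip_width: 0.007
grip_force: 4.3
```

```bash
python3 -c "
from h import *;where()"
```

```text
t 20.55 tray pos [ 64.7 110.3 106.5] turn needed (tool) [ 0.0021 -0.0003  0.0002] F tray [ 8.7 -0.7 -4.5] grip 0.007
```

Emit:
{"api": "send_rows", "payload": {"plan": [[0,0,0,0,-1,0,-1],[0,0,0,0,-1,0,-1],[0,0,0,0,-1,0,-1],[0,0,0,0,-1,0,-1],[0,0,0,0,-1,0,-1],[0,0,0,0,-1,0,-1],[0,0,0,0,-1,0,-1],[0,0,0,0,-1,0,-1],[0,0,0,0,-1,0,-1],[0,0,0,0,-1,0,-1]]}}

```text
t: 21.8
position: [0.6062, 0.1441, 0.1067]
eef_rot: [2.437, 1.978, 0.005]
wrist_force: [14.3, -2.9, -6.3]
grip_width: 0.006
grip_force: 7.5
```

Emit:
{"api": "send_rows", "payload": {"plan": [[0,0,0,0,8,0,-1],[0,0,0,0,18,0,-1],[0,0,0,0,22,0,-1],[0,0,0,0,22,-30,-1],[0,0,0,0,22,-70,-1],[0,0,0,0,22,-110,-1],[0,0,0,-40,22,-130,-1],[0,0,0,-80,22,-130,-1],[0,0,0,-100,22,-130,-1],[0,0,0,-100,22,-130,-1]]}}

```text
t: 23.05
position: [0.6055, 0.0416, 0.2363]
eef_rot: [-2.44, -1.978, 0.0]
wrist_force: [-0.1, -0.3, 0.6]
grip_width: 0.005
grip_force: 0.0
```

```bash
python3 - <<'E'
from h import *
import cv2
T,s=where()
a=cams.read_camera("side");cv2.imwrite("pics/side8.png",a[:,:,::-1])
# cap x now: dark pixels near expected cap (shut) 
P=proj("side",t2w(T,[[47,110,120],[137,110,120]]));print(P)
for f in("side0","side7","side8"):
    g=cv2.imread(f"pics/{f}.png").max(2); m=(g<45).astype(np.uint8); m[:,:195]=0;m[:215]=0;m[243:]=0;m[:,256:]=0
    n,_,st,ce=cv2.connectedComponentsWithStats(m)
    for i in range(1,n):
        if st[i,4]>15: print(f,st[i,4],ce[i].round(1),w2t(T,unproj("side",ce[i],.117)).round(1))
E
```

```text
t 23.05 tray pos [ 85.    9.8 236.3] turn needed (tool) [-0.0005 -0.0001 -0.001 ] F tray [-0.  -0.3  0.6] grip 0.005
[[249.66100399 228.75263852]
 [210.16743564 219.18264957]]
```

The gate is against its shut stop: 14 N with no motion, and the measured travel matches 90 mm. Handing in.

```bash
python3 -c "
from plant import robot;print(robot.finish_job())"
```

```text
the job is handed in; nothing more can be done
None
```

I opened the gate fully, swept all four nuts into the bin, pushed the gate back against its shut stop (confirmed by force and travel, not by a final picture), and handed the job in at about 23 s.

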